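Clear the sliding hooks off a gym accessory rail

ROBOT

A 6-joint arm with a two-finger parallel gripper is mounted at the origin on the work surface. World frame = base frame: x ahead of the robot, y to its left, z up, the work surface at z = 0. Lengths are in m, angles in rad, forces in N, time in s.
With the tool pointing down it reaches from about 0.3 to 0.775 m from the base axis. Payload 14.6 kg.
Tool frame: the origin (TCP) lies midway between the tips of the shut fingers; the grasp point (between the pads) lies 19 mm behind it (ctrl.pinch_z is the distance from the TCP to the grasp point, in m); z points along the fingers, y is the line along which they close (so a half turn about z gives the same grasp; the last joint's range is limited). The gripper opens to 94 mm and grips with 3 to 60 N. Pads are 16 mm wide; open, the fingers measure 119 mm over their backs; the gripper's body (75 mm by 177 mm) begins 78 mm behind the grasp point.
Start: joints at [-1.253, 0.3, 1.521, -0, 1.321, -0.067], TCP at [0.206, -0.51, 0.205] pointing down, gripper open.
Joint ranges: [-3.03, 3.03], [-0.79, 2.21], [0.23, 2.52], [-1.04, 4.18], [0, 3.07], [-2.55, 2.55]. Speed limits (rad/s): [2.22, 2.22, 2.57, 3.14, 3.14, 3.14].

INTERFACE

Orientations are given as [roll, pitch, yaw] about the fixed x, y, z axes, in that order (R = Rz(yaw) Ry(pitch) Rx(roll)).
In Python, from station import ctrl gives the robot as it stands.
- The arm moves only by the tool jog_arm, never from a script. Its argument "motion" is a list of rows, each a list of 7 numbers: the shift along the tool's x, y, z in m, then the turn, a rotation vector about the tool's x, y, z in rad, then the opening, from -1 (shut) to 1 (fully open). In form: [[tx, ty, tz, rx, ry, rz, gripper], ...]. A call has 1 to 5 rows; each row shifts and turns the commanded pose from where the row before left it, along the tool's axes as they then stand; what a row does not reach is not made up. A row lasts 1/10 s, in which the tool goes at most 50 mm and 8.59 degrees, less where a joint would pass 70% of its speed; a pose out of reach is approached as far as the arm can. A call is refused whole if a number of a shift passes 0.05 or a number of a turn 0.15, either way. A call with a gripper value outside its range is refused whole. The fingers move at their own pace and stop on an object; "squeeze" is the grip in N (left out, the last holds). Time passes only in rows, so rows that do not move let the fingers close. It gives the time, the measured TCP pose, the force, the opening and the grip force at its end, in the units of the state.
- ctrl.get_obs(): the state, without advancing time (a new reading comes with each control period).
- ctrl.camera(name): name is "side" or "top"; returns the picture (384x512x3 uint8, red, green, blue); there is no depth.
- ctrl.camera_model(name): a dict with "intrinsics" (3x3 intrinsics, pixels), "rvec" (rotation vector, rad) and "tvec" (3), from world to camera coordinates, as OpenCV has them. Camera axes: x right, y down, z forward; pixel columns grow to the right and rows downward; lengths in m; the calibration is good to about 2 mm. A picture is of the moment at which its call begins. camera_model takes no time and is no camera call.
- ctrl.hand_in(): hands the job in; it is judged then, once.
The state is a dict: "time_s": time; "qpos": joint angles; "joint_vel": joint speeds; "tau": joint torques, N m; "ee_pos": TCP position; "eef_rot": TCP orientation; "force": force on the tool from outside, world axes, zero at the start; "moment": the same for the moment, N m; "grip_width": finger opening in m; "grip_force": force on a finger pad.
Only numpy, scipy, OpenCV 4.12 (cv2) and the standard library are available. Lean on these libraries where they do the work, as an engineer would, in place of code of your own. Each camera call takes 0.05 s, during which the arm holds its last target. There are 200 camera calls.

TASK

Strip this accessory rail before it goes up on the gym wall: first turn the lock wheel until the red pointer on its far rim meets the green mark, and leave it there, then lift the orange end cap off the rail and stand it on the black mat. Slide each hook along the track to the open end, lift it off and stand it upright on the floor of the blue tray. When every hook is in the tray, fit the cap squarely and fully down over the open end again, and leave the bottle, dumbbell and tub where they are.

Things in the scene. Friction and masses are not known exactly. Their poses are not given: they have to be found in the camera images.
- rail: Fixed aluminium T-track, 46 mm wide. Origin: on the table below mid-length; own y along the track towards the open end, x across it towards the wheel. 16 mm slot under 6 mm lips (tops 26 mm high), channel 34 mm wide, 10 mm high, floor 10 mm above the table, from y -170 (closed end) to +110 mm. A red 8 mm lock pin at y +97 bars the slot until the wheel, at its green mark, draws it down.
- rail_landing (a point): The rail's open end: centre of the top face of the bare flat landing (rail frame x 0, y +140, z 10 mm; same axes). The landing is 46 mm wide and 10 mm high, runs from y +110 to +170 mm, and has no lips, no side walls and no end stop: only here can a hook's foot be lifted out.
- wheel (a joint): Angle (rad, grows clockwise from above) of the black lock handwheel, 72 mm, upright axis, on a grey 96 mm housing beside the rail. Its red rim pointer is on the side away from the robot; the housing's rim has a yellow mark (locked, 0.1) and a green mark: the pointer meets the green at 1.5. Starts at 0.1 to 0.5, stops at 0 and 2.2; friction 0.06 N m, stays where left.
- wheel_grip (a point): Centre of the bar grip on top of the handwheel, on its axis (rail frame x 95, y 65 mm), 59 mm above the table. The bar is 60 mm long (own x), 14 mm thick (own y), and reaches 13 mm above and below this point. The point turns with the wheel: its yaw is the rail's yaw minus the wheel angle.
- cap_mid (a point): Centre of the loose orange end cap (62 mm in own x, 58 in y, 62 high, 90 g), 31 mm above its skirts' underside. Square black knob on top, 24 x 24 mm, 5 to 31 mm above this point. Fitted, it sits over the landing with own y along the rail's y and this point at rail frame x 0, y 143 (131 to 154), z 35 mm; its two side skirts clear the landing by 4 mm each. May get knocked aside.
- tray: Fixed blue parts tray, 180 mm (x) by 210 mm (y) outside, 30 mm high, walls and floor 5 mm. Origin: centre of its underside.
- mat: Fixed black rubber mat, 120 x 120 mm, 4 mm thick, where the cap is parked. Origin: centre of its underside.
- hook0_mid (a point): Mid-height axis point of the red sliding hook (None if absent), 77 mm high, 130 g, 38.5 mm above its foot's underside. T-foot 30 (x, across rail) x 28 x 7 mm, captive under the lips with 2 to 3 mm play; 11 mm neck; dark prong 35 mm out to -x, 24 to 44 mm above the foot's underside; head 24 x 24 x 32 mm, centre 22.5 mm above this point. Slides freely when pulled by its head.
- hook1_mid (a point): Mid-height axis point of the blue sliding hook (None if absent), 77 mm high, 130 g, 38.5 mm above its foot's underside. T-foot 30 (x, across rail) x 28 x 7 mm, captive under the lips with 2 to 3 mm play; 11 mm neck; dark prong 35 mm out to -x, 24 to 44 mm above the foot's underside; head 24 x 24 x 32 mm, centre 22.5 mm above this point. Slides freely when pulled by its head.
- hook2_mid (a point): Mid-height axis point of the yellow sliding hook (None if absent), 77 mm high, 130 g, 38.5 mm above its foot's underside. T-foot 30 (x, across rail) x 28 x 7 mm, captive under the lips with 2 to 3 mm play; 11 mm neck; dark prong 35 mm out to -x, 24 to 44 mm above the foot's underside; head 24 x 24 x 32 mm, centre 22.5 mm above this point. Slides freely when pulled by its head.
- hook3_mid (a point): Mid-height axis point of the green sliding hook (None if absent), 77 mm high, 130 g, 38.5 mm above its foot's underside. T-foot 30 (x, across rail) x 28 x 7 mm, captive under the lips with 2 to 3 mm play; 11 mm neck; dark prong 35 mm out to -x, 24 to 44 mm above the foot's underside; head 24 x 24 x 32 mm, centre 22.5 mm above this point. Slides freely when pulled by its head.
- bottle: Green water bottle, 66 mm diameter, 130 mm high: a bystander, to be left where it is. Origin: centre of its underside.
- dumbbell: Small black dumbbell lying down, 176 mm long, 56 mm high, 1 kg: a bystander, to be left where it is. Origin: centre of its underside.
- tub: White tub with black lid, 70 mm diameter, 70 mm high: a bystander, to be left where it is. Origin: centre of its underside.
Things that resemble listed ones, but are neither listed nor needed, are in the scene too. What is shaped like the part that bears hook2_mid but purple is not meant.

How it is judged:
By the outcome, as a careful person would: the job done as asked, in the order asked, and still so for the second after the job is handed in, with the robot touching nothing.
Of hook0, hook1, hook2, hook3 only 2 to 4 are there at a start; the rules pass over those that are not, and their reading is None.
At some moment in a run one of cap may be knocked a few centimetres aside while the robot is not near it.
It also fails if it takes over 210 s, if anything falls off the work surface, if the arm or the gripper's body presses on something with over 40 N, if the wrist force passes 120 N, or if a joint passes its speed limit or range.

## Working session

There is one attempt and no reset: what is moved stays moved. The work goes in short steps, Python scripts to look and compute and a tool call to move; the robot and the scene stay as the last step left them, time stands still between calls to the robot, and variables do not carry over. Pictures are saved under pics/ and viewed, at most 14 in all, crops included, and the job is handed in when it is done.

Besides the shell and the picture viewer there is one more tool, called by a JSON object that holds its "op" and its "data". jog_arm: Moves the arm, as the interface text tells. Its arguments: {"type":"object","properties":{"motion":{"type":"array"},"squeeze":{"type":"number"}},"required":["motion"]}

```bash
ls; mkdir -p pics; python3 - <<'E'
from station import ctrl
import cv2,numpy as np
for n in("top","side"):
    im=ctrl.camera(n); cv2.imwrite(f"pics/{n}0.png",cv2.resize(im[:,:,::-1],(800,600),interpolation=cv2.INTER_CUBIC)); cv2.imwrite(f"/tmp/{n}0.png",im[:,:,::-1])
    m=ctrl.camera_model(n); print(n,{k:np.round(np.array(v),4).tolist() for k,v in m.items()})
print(ctrl.get_obs(), ctrl.pinch_z)
E
```

```text
pics
top {'intrinsics': [[437.6974, 0.0, 256.4976], [0.0, 437.6974, 195.7171], [0.0, 0.0, 1.0]], 'rvec': [2.1928, -2.1901, 0.0669], 'tvec': [-0.1076, 0.5489, 1.2067]}
side {'intrinsics': [[478.3734, 0.0, 262.974], [0.0, 478.3734, 190.4996], [0.0, 0.0, 1.0]], 'rvec': [2.2394, -0.4205, 0.2175], 'tvec': [-0.4997, 0.1245, 1.2239]}
{'time_s': 0.1, 'qpos': array([-1.25260794e+00,  3.00389999e-01,  1.52152662e+00, -9.42623353e-07,
        1.32071070e+00, -6.65973239e-02]), 'joint_vel': array([ 0.00096941,  0.00017073, -0.001799  , -0.00164357, -0.00064731,
       -0.00046377]), 'tau': array([ 1.44274949e-03, -5.32648516e+01, -3.53283012e+01,  7.10045197e-02,
        2.35166081e-02, -4.26889824e-05]), 'ee_pos': array([ 0.20637087, -0.50955381,  0.20495386]), 'eef_rot': array([-3.14056023e+00, -6.79434989e-05,  3.84785911e-01]), 'force': array([-0.6249339 , -0.99318571,  0.44729034]), 'moment': array([-0.00607515,  0.00162821, -0.01465289]), 'grip_force': 0.0, 'grip_width': 0.09366224735679543} 0.0188
```

View pics/top0.png

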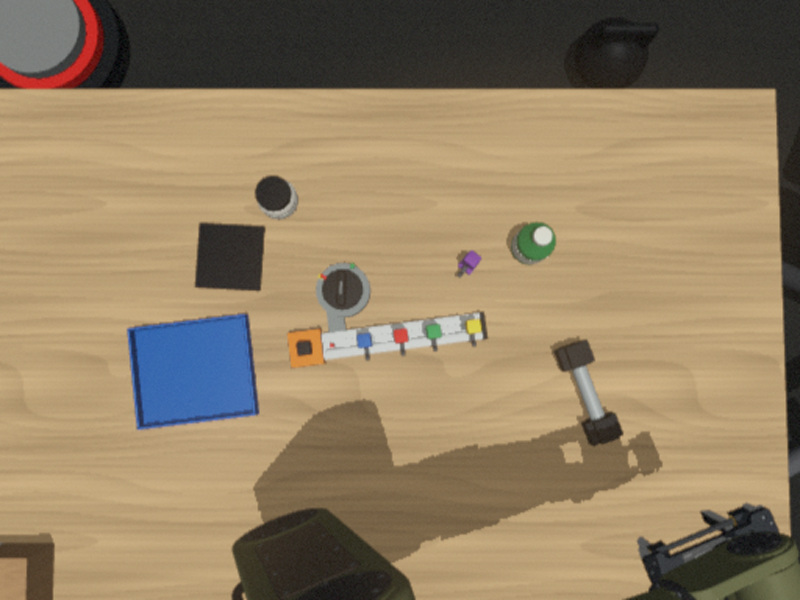

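View pics/side0.png

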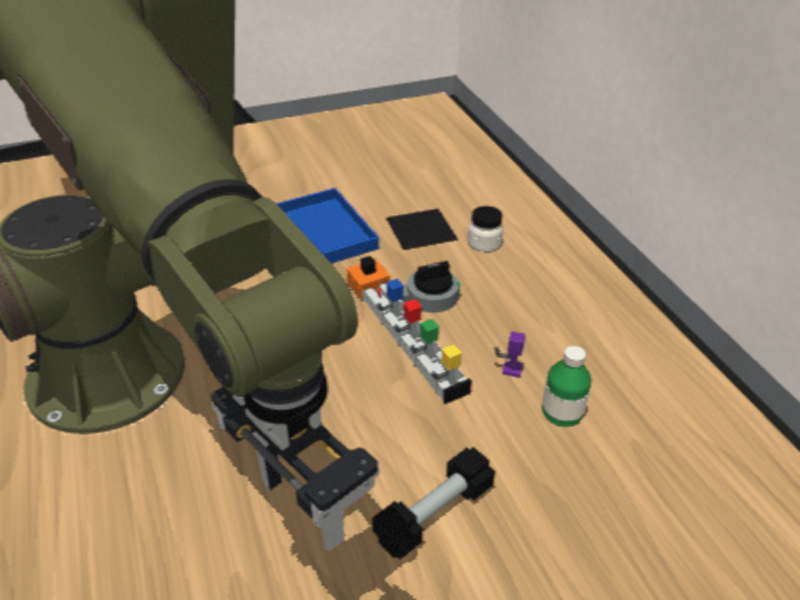

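The top view shows the rail from the cap (305,347) to the closed end (485,326), with blue (364,340), red (401,335), green (433,331) and yellow (473,326) hooks. The wheel is at (343,289), the mat at (230,257) and the tray at (193,370).
Lookalikes: the purple hook at (470,262) is a decoy and is loose off the rail. The yellow hook I want is at (473,326) on the rail.

```bash
cat > h.py <<'E'
from station import ctrl
import cv2,numpy as np
from scipy.spatial.transform import Rotation as R
def cam(n):
    m=ctrl.camera_model(n); K=np.array(m["intrinsics"]);Rm=cv2.Rodrigues(np.array(m["rvec"]))[0];t=np.array(m["tvec"]).ravel(); return K,Rm,t
def p2w(n,u,v,z):
    K,Rm,t=cam(n); d=Rm.T@np.linalg.solve(K,[u,v,1]); c=-Rm.T@t
    return c+d*(z-c[2])/d[2]
def w2p(n,p):
    K,Rm,t=cam(n); q=K@(Rm@np.array(p)+t); return q[:2]/q[2]
def crop(n,x0,y0,x1,y1,s,f,im=None):
    im=ctrl.camera(n) if im is None else im
    c=cv2.resize(im[y0:y1,x0:x1,::-1],None,fx=s,fy=s,interpolation=cv2.INTER_CUBIC); cv2.imwrite("pics/"+f,c)
def st():
    o=ctrl.get_obs(); print(round(o["time_s"],2),np.round(o["ee_pos"],4),np.round(o["eef_rot"],3),np.round(o["force"],1),round(o["grip_width"],4),o["grip_force"])
E
python3 - <<'E'
from h import *
crop("top",180,160,315,245,5.9,"railtop.png",cv2.imread("/tmp/top0.png")[:,:,::-1])
crop("top",80,135,200,280,4,"tray.png",cv2.imread("/tmp/top0.png")[:,:,::-1])
E
```

```text
(no output)
```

View pics/railtop.png

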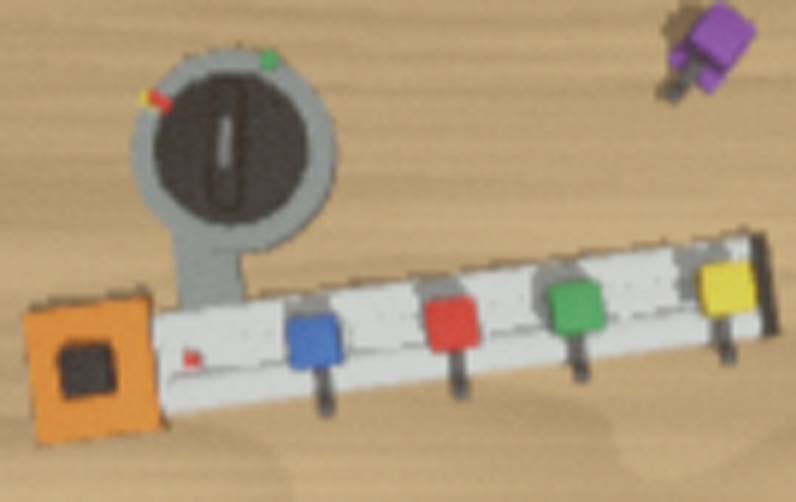

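View pics/tray.png

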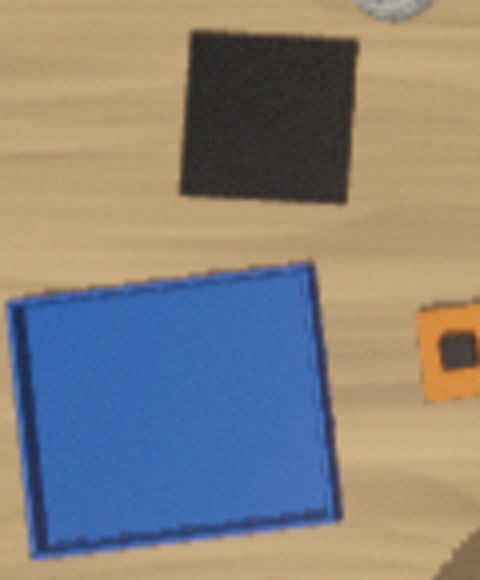

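The crop confirms the choices: the four hooks are on the rail, and purple (710,45) lies off it. The pointer at (158,101) sits by the yellow mark, the green mark is at (268,60), and the lock pin is at (192,359).

```bash
python3 - <<'E'
from h import *
from scipy.optimize import least_squares
P=lambda u,v,z,s=5.9,x0=180,y0=160:p2w("top",(u+.5)/s-.5+x0,(v+.5)/s-.5+y0,z)[:2]
up=[P(u,v,.026) for u,v in((160,315),(450,276),(745,238))]
lo=[P(u,v,.026) for u,v in((168,412),(450,377),(760,338))]
pin=P(192,359,.024);wh=P(231,148,.045);hs=P(235,150,.02)
heads=dict(blue=P(314,341,.087),red=P(452,323,.087),green=P(577,306,.087),yellow=P(728,288,.087))
knob=P(87,370,.066)
def loc(p,q):
    c,s=np.cos(p[2]),np.sin(p[2]); d=np.array(q)-p[:2]; return np.array([c*d[0]+s*d[1],-s*d[0]+c*d[1]])
def f(p):
    r=[loc(p,q)[0]-.023 for q in up]+[loc(p,q)[0]+.023 for q in lo]+[loc(p,q)[0] for q in heads.values()]
    r+=list(loc(p,pin)-[0,.097])+list(loc(p,wh)-[.095,.065])+list(loc(p,hs)-[.095,.065])
    return np.array(r)
s=least_squares(f,[.5,.1,.1],loss="soft_l1",f_scale=.002); p=s.x
print("rail",p.round(4)); print((f(p)*1000).round(1))
for k,v in heads.items(): print(k,v.round(4),loc(p,v).round(4))
print("knob",knob.round(4),loc(p,knob).round(4)); 
ptr=P(158,101,.04)-wh; gm=P(268,60,.03)-wh; print("ptr ang",np.arctan2(ptr[1],ptr[0]),np.arctan2(gm[1],gm[0]))
a=P(228,85,.072)-P(222,205,.072);print("bar yaw",np.arctan2(a[1],a[0])-p[2], wh)
for nm,z,c in(("tray",.03,((8,300),(313,264),(342,520),(33,558))),("mat",.004,((191,31),(357,40),(346,203),(181,194)))):
    q=np.array([P(u,v,z,4,80,135) for u,v in c]); print(nm,q.mean(0).round(4),q.round(3).tolist(), [np.linalg.norm(q[i]-q[i-1]).round(3) for i in range(4)])
    e=q[0]-q[3];print("yaw",np.arctan2(e[1],e[0]))
def W(x,y):
    c,s=np.cos(p[2]),np.sin(p[2]); return (p[:2]+[c*x-s*y,s*x+c*y]).round(4)
print("grip",W(.095,.065),"landing",W(0,.14),"capmid",W(0,.143))
st()
E
```

```text
rail [ 0.4922 -0.0802  0.1291]
[-0.5  0.3  0.3  0.  -0.6 -1.1  0.2  0.3  0.7  0.   0.2 -0.1 -0.6  0.
  0.6  0.1]
blue [ 0.4877 -0.0447] [0.0002 0.0358]
red [ 0.4958 -0.1061] [ 0.0003 -0.0261]
green [ 0.5034 -0.1617] [ 0.0007 -0.0823]
yellow [ 0.5115 -0.229 ] [ 0.     -0.1501]
knob [0.4747 0.0591] [0.0006 0.1405]
ptr ang 0.9968774872602109 -0.3544932434151269
bar yaw -0.17239983660423283 [ 0.57743672 -0.003605  ]
tray [0.4338 0.2594] [[0.509, 0.375], [0.534, 0.165], [0.359, 0.143], [0.333, 0.354]] [np.float64(0.178), np.float64(0.211), np.float64(0.177), np.float64(0.212)]
yaw 0.12141660884111745
mat [0.64   0.2042] [[0.701, 0.26], [0.695, 0.142], [0.579, 0.149], [0.585, 0.265]] [np.float64(0.116), np.float64(0.118), np.float64(0.116), np.float64(0.117)]
yaw -0.04187625585077873
grip [ 0.578  -0.0035] landing [0.4742 0.0586] capmid [0.4738 0.0616]
0.1 [ 0.2064 -0.5096  0.205 ] [-3.141 -0.     0.385] [-0.6 -1.   0.4] 0.0937 0.0
```

The fit is within about 1 mm: rail (0.492, -0.080), yaw 0.129, wheel angle about 0.16. Now I'll move over the wheel.

{"op": "jog_arm", "data": {"motion": [[0.036,-0.022,0,0,0,0,1],[0.036,-0.022,0,0,0,0,1],[0.036,-0.022,0,0,0,0,1],[0.036,-0.022,0,0,0,0,1],[0.036,-0.022,0,0,0,0,1]]}}

```text
time_s: 0.6
ee_pos: [0.3326, -0.3387, 0.2053]
eef_rot: [-3.141, 0.0, 0.385]
force: [0.6, -0.2, -0.6]
grip_width: 0.0938
grip_force: 0.0
```

{"op": "jog_arm", "data": {"motion": [[0.036,-0.022,0,0,0,0,1],[0.036,-0.022,0,0,0,0,1],[0.036,-0.022,0,0,0,0,1],[0.036,-0.022,0,0,0,0,1],[0.036,-0.022,0,0,0,0,1]]}}

```text
time_s: 1.1
ee_pos: [0.4582, -0.1691, 0.2053]
eef_rot: [-3.141, 0.0, 0.385]
force: [-0.3, -0.5, -0.0]
grip_width: 0.0944
grip_force: 0.0
```

{"op": "jog_arm", "data": {"motion": [[0.036,-0.022,0,0,0,0,1],[0.036,-0.022,0,0,0,0,1],[0.036,-0.022,0,0,0,0,1],[0.036,-0.022,0,0,0,0,1],[0.031,-0.021,0,0,0,0,1]]}}

```text
time_s: 1.6
ee_pos: [0.5796, -0.0022, 0.2051]
eef_rot: [-3.141, 0.0, 0.385]
force: [0.2, -0.6, -0.2]
grip_width: 0.0939
grip_force: 0.0
```

{"op": "jog_arm", "data": {"motion": [[0,0,0,0,0,-0.15,0.2],[0,0,0,0,0,-0.15,0.2],[0,0,0,0,0,-0.15,0.2],[0,0,0,0,0,-0.15,0.2],[0,0,0,0,0,-0.15,0.2]]}}

```text
time_s: 2.1
ee_pos: [0.5787, -0.004, 0.2051]
eef_rot: [-3.141, 0.0, 1.141]
force: [0.2, 1.4, -0.7]
grip_width: 0.0583
grip_force: 0.0
```

{"op": "jog_arm", "data": {"motion": [[0,0,0,0,0,-0.15,0.2],[0,0,0,0,0,-0.15,0.2],[0,0,0,0,0,-0.15,0.2],[0,0,0,0,0,-0.15,0.2],[0,0,0,0,0,-0.15,0.2]]}}

```text
time_s: 2.6
ee_pos: [0.5787, -0.004, 0.2051]
eef_rot: [-3.141, -0.0, 1.891]
force: [-0.2, -0.0, 0.6]
grip_width: 0.0562
grip_force: 0.0
```

{"op": "jog_arm", "data": {"motion": [[0,0,0,0,0,-0.15,0.2],[0,0,0,0,0,-0.15,0.2],[0,0,0,0,0,-0.15,0.2],[0,0,0,0,0,-0.15,0.2],[0,0,0,0,0,-0.15,0.2]]}}

```text
time_s: 3.1
ee_pos: [0.5787, -0.004, 0.2051]
eef_rot: [-3.141, -0.001, 2.641]
force: [-0.1, -0.2, 0.7]
grip_width: 0.0564
grip_force: 0.0
```

{"op": "jog_arm", "data": {"motion": [[0,0,0,0,0,-0.15,0.2],[0,0,0,0,0,-0.15,0.2],[0,0,0,0,0,-0.15,0.2],[0,0,0,0,0,0,0.2],[0,0,0,0,0,0,0.2]]}}

```text
time_s: 3.6
ee_pos: [0.5787, -0.004, 0.2052]
eef_rot: [3.142, -0.0, 3.08]
force: [0.7, 0.0, -0.1]
grip_width: 0.0564
grip_force: 0.0
```

{"op": "jog_arm", "data": {"motion": [[0,0,0.035,0,0,-0.01,0],[0,0,0.035,0,0,0,0],[0,0,0.035,0,0,0,0],[0,0,0.03,0,0,0,0],[0,0,0.02,0,0,0,0]]}}

```text
time_s: 4.1
ee_pos: [0.5779, -0.0039, 0.0481]
eef_rot: [3.142, -0.002, 3.09]
force: [-0.8, -0.3, 0.2]
grip_width: 0.0469
grip_force: 0.0
```

{"op": "jog_arm", "data": {"motion": [[0,0,0,0,0,0,-1],[0,0,0,0,0,0,-1],[0,0,0,0,0,0,-1],[0,0,0,0,0,0,-1],[0,0,0,0,0,0,-1]], "squeeze": 20}}

```text
time_s: 4.6
ee_pos: [0.5794, -0.0025, 0.0511]
eef_rot: [3.139, 0.002, 3.094]
force: [1.6, 9.0, 0.5]
grip_width: 0.0137
grip_force: 20.0
```

{"op": "jog_arm", "data": {"motion": [[0,0,0,0,0,0.1,-1],[0,0,0,0,0,0.1,-1],[0,0,0,0,0,0.1,-1],[0,0,0,0,0,0.1,-1],[0,0,0,0,0,0.1,-1]]}}

```text
time_s: 5.1
ee_pos: [0.5792, -0.003, 0.0511]
eef_rot: [3.14, 0.0, 2.59]
force: [0.3, 5.3, 0.9]
grip_width: 0.0139
grip_force: 20.0
```

{"op": "jog_arm", "data": {"motion": [[0,0,0,0,0,0.1,-1],[0,0,0,0,0,0.1,-1],[0,0,0,0,0,0.1,-1],[0,0,0,0,0,0.1,-1],[0,0,0,0,0,0.1,-1]]}}

```text
time_s: 5.6
ee_pos: [0.5788, -0.0035, 0.0511]
eef_rot: [3.141, -0.0, 2.09]
force: [-2.4, 4.2, 3.3]
grip_width: 0.0135
grip_force: 20.0
```

{"op": "jog_arm", "data": {"motion": [[0,0,0,0,0,0.1,-1],[0,0,0,0,0,0.1,-1],[0,0,0,0,0,0.1,-1],[0,0,0,0,0,0.02,-1],[0,0,0,0,0,0,-1]]}}

```text
time_s: 6.1
ee_pos: [0.5784, -0.0036, 0.0511]
eef_rot: [-3.141, -0.001, 1.773]
force: [-4.9, 3.4, 5.1]
grip_width: 0.0139
grip_force: 20.0
```

{"op": "jog_arm", "data": {"motion": [[0,0,0,0,0,0,-0.2],[0,0,0,0,0,0,-0.2],[0,0,0,0,0,0,-0.2],[0,0,-0.03,0,0,0,-0.2],[0,0,-0.04,0,0,0,-0.2]]}}

```text
time_s: 6.6
ee_pos: [0.5778, -0.004, 0.1197]
eef_rot: [-3.138, -0.001, 1.775]
force: [-0.0, -0.2, 0.1]
grip_width: 0.0375
grip_force: 0.0
```

{"op": "jog_arm", "data": {"motion": [[0,0.04,-0.04,0,0,0.03,0],[0,0.04,-0.02,0,0,0.04,0],[0,0.04,0,0,0,0,0],[0,0.04,0,0,0,0,0],[0,0.04,0,0,0,0,0]]}}

```text
time_s: 7.1
ee_pos: [0.7695, 0.0258, 0.1759]
eef_rot: [3.141, 0.0, 1.705]
force: [-0.0, 0.0, -0.3]
grip_width: 0.0471
grip_force: 0.0
```

```bash
python3 - <<'E'
from h import *
im=ctrl.camera("top"); np.save("/tmp/i1.npy",im)
crop("top",150,150,315,260,4.8,"t1.png",im); st()
E
```

```text
7.15 [0.773  0.0263 0.1727] [-3.141 -0.     1.705] [ 0.   0.  -1.4] 0.047 0.0
```

View pics/t1.png

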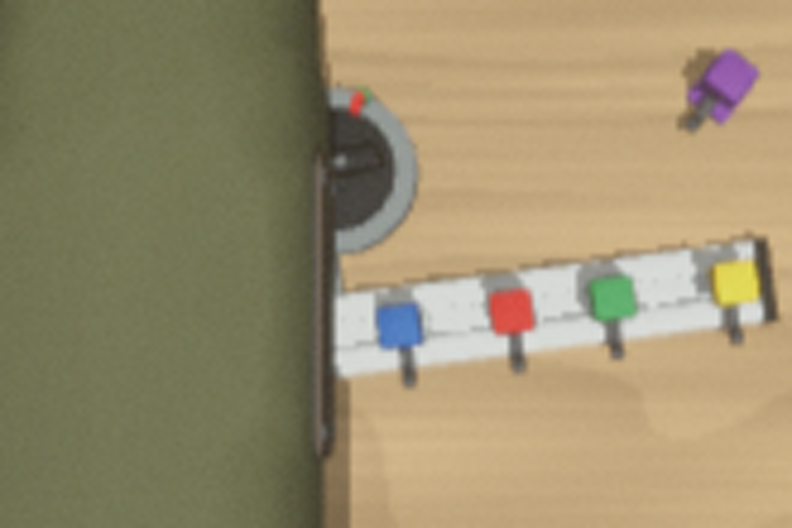

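The pointer (357,103) now sits at the green mark (365,95), though the arm hides part of the wheel. That last shift went the wrong way along tool y, so I'll clear the arm aside to see the cap.

{"op": "jog_arm", "data": {"motion": [[-0.03,-0.035,0,0,0,0,0],[-0.03,-0.035,0,0,0,0,0],[-0.03,-0.035,0,0,0,0,0],[-0.03,-0.035,0,0,0,0,0],[-0.03,-0.035,0,0,0,0,0]]}}

```text
time_s: 7.65
ee_pos: [0.6132, -0.1477, 0.176]
eef_rot: [3.141, 0.0, 1.705]
force: [0.4, -0.9, 0.1]
grip_width: 0.0473
grip_force: 0.0
```

{"op": "jog_arm", "data": {"motion": [[-0.035,-0.035,0,0,0,0,0],[-0.035,-0.035,0,0,0,0,0],[-0.035,-0.035,0,0,0,0,0],[-0.035,-0.035,0,0,0,0,0],[0,0,0,0,0,0,0]]}}

```text
time_s: 8.15
ee_pos: [0.4916, -0.3079, 0.1761]
eef_rot: [-3.141, 0.001, 1.7]
force: [0.1, 0.3, -0.2]
grip_width: 0.0469
grip_force: 0.0
```

```bash
cat >> h.py <<'E'
RAIL=np.array([.4922,-.0802,.1291])
def W(x,y):
    c,s=np.cos(RAIL[2]),np.sin(RAIL[2]); return RAIL[:2]+[c*x-s*y,s*x+c*y]
def loc(q):
    c,s=np.cos(RAIL[2]),np.sin(RAIL[2]); d=np.array(q)[:2]-RAIL[:2]; return np.array([c*d[0]+s*d[1],-s*d[0]+c*d[1]])
def orange(im):
    "cap: orange blob rect (world, z=.04 plane) "
    h=cv2.cvtColor(im,cv2.COLOR_RGB2HSV); m=cv2.inRange(h,(8,170,120),(18,255,255))
    m=cv2.morphologyEx(m,cv2.MORPH_OPEN,np.ones((3,3)))
    n,l,s,c=cv2.connectedComponentsWithStats(m); i=1+np.argmax(s[1:,4]); return m,(l==i),s[i],c[i]
def go(xy,z,yaw):
    "tool-frame shift+turn from measured pose to target"
    o=ctrl.get_obs(); p=o["ee_pos"]; y=o["eef_rot"][2]; c,s=np.cos(y),np.sin(y); d=np.array(xy)-p[:2]
    print("now",p.round(4),round(y,3),"tx %.4f ty %.4f tz %.4f rz %.3f"%(c*d[0]+s*d[1],s*d[0]-c*d[1],p[2]-z,-(yaw-y)))
E
python3 - <<'E'
from h import *
im=ctrl.camera("top"); np.save("/tmp/i2.npy",im)
crop("top",180,160,260,220,9.5,"t2.png",im)
m,l,s,c=orange(im); print(s,c,p2w("top",*c,.04),loc(p2w("top",*c,.04)))
E
```

```text
[185 212  20  22 267] [194.17977528 221.69662921] [0.47632893 0.06323311 0.04      ] [0.00272682 0.14428275]
```

View pics/t2.png

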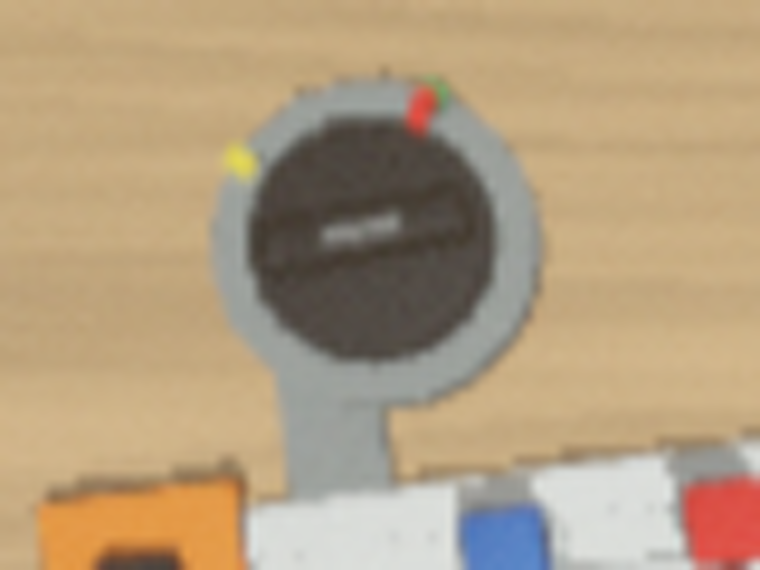

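Pointer (422,108) and green mark (438,92) are in line with the hub, and the cap is still seated. Next I'll fetch the cap.

{"op": "jog_arm", "data": {"motion": [[0.04,0.003,0,0,0,0,0],[0.04,0.003,0,0,0,0,0],[0.04,0.003,0,0,0,0,0],[0.04,0.003,0,0,0,0,0],[0.04,0.003,0,0,0,0,0]]}}

```text
time_s: 8.7
ee_pos: [0.4829, -0.1011, 0.176]
eef_rot: [3.141, -0.0, 1.706]
force: [1.2, -0.3, -0.5]
grip_width: 0.0469
grip_force: 0.0
```

{"op": "jog_arm", "data": {"motion": [[0.04,0.003,0,0,0,0,0],[0.04,0.003,0,0,0,0,0],[0.04,0.003,0,0,0,0,0],[0.046,0.005,0,0,0,0,0],[0,0,0,0,0,0,0]]}}

```text
time_s: 9.2
ee_pos: [0.4741, 0.0678, 0.1761]
eef_rot: [3.141, -0.001, 1.711]
force: [0.7, 0.2, 0.6]
grip_width: 0.0471
grip_force: 0.0
```

```bash
python3 - <<'E'
from h import *
go((.4747,.0591),.047,1.70)
im=ctrl.camera("side"); crop("side",180,140,330,255,5.2,"s1.png",im)
print(w2p("side",[.4747,.0591,.066]))
E
```

```text
now [0.4741 0.0678 0.1761] 1.711 tx -0.0087 ty -0.0006 tz 0.1291 rz 0.011
[235.05669628 166.22681315]
```

View pics/s1.png

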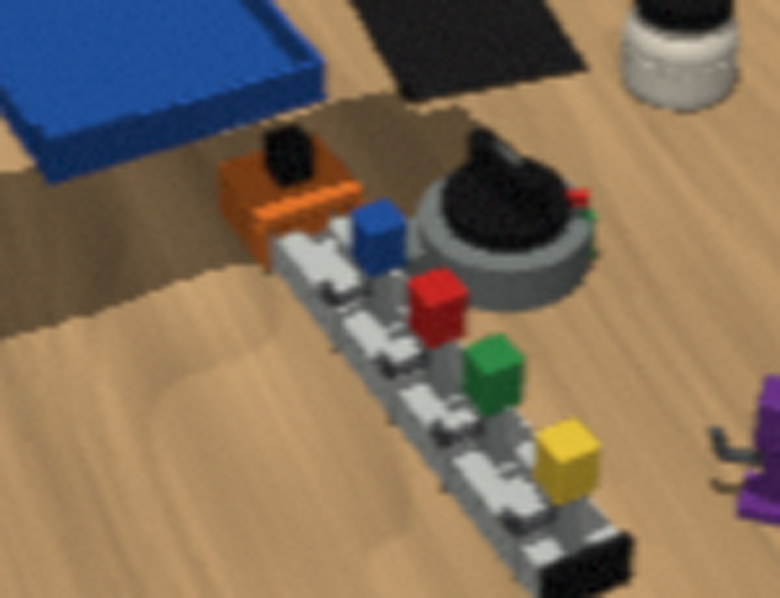

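The side view shows the knob at crop (288,130), matching the prediction, and the red pin is retracted.

{"op": "jog_arm", "data": {"motion": [[-0.009,-0.001,0.03,0,0,0.011,0],[0,0,0.035,0,0,0,0],[0,0,0.03,0,0,0,0],[0,0,0.02,0,0,0,0],[0,0,0.014,0,0,0,0]]}}

```text
time_s: 9.75
ee_pos: [0.4743, 0.0532, 0.0454]
eef_rot: [-3.14, -0.0, 1.693]
force: [0.4, 0.7, 0.0]
grip_width: 0.0466
grip_force: 0.0
```

{"op": "jog_arm", "data": {"motion": [[0,0,0,0,0,0,-1],[0,0,0,0,0,0,-1],[0,0,0,0,0,0,-1],[0,0,0,0,0,0,-1],[0,0,0,0,0,0,-1]], "squeeze": 20}}

```text
time_s: 10.25
ee_pos: [0.4754, 0.0535, 0.0478]
eef_rot: [3.14, 0.0, 1.694]
force: [0.5, -0.5, 6.3]
grip_width: 0.0237
grip_force: 20.0
```

{"op": "jog_arm", "data": {"motion": [[0,0,-0.01,0,0,0,-1],[0,0,-0.02,0,0,0,-1],[0,0,-0.03,0,0,0,-1],[0,0,-0.03,0,0,0,-1],[0,0,-0.01,0,0,0,-1]]}}

```text
time_s: 10.75
ee_pos: [0.4757, 0.0537, 0.1502]
eef_rot: [3.137, 0.0, 1.694]
force: [0.6, -1.6, -0.7]
grip_width: 0.0238
grip_force: 20.0
```

```bash
python3 - <<'E'
from h import *
go((.64,.2042),.053,1.53)
E
```

```text
now [0.4757 0.0537 0.1502] 1.694 tx 0.1292 ty 0.1815 tz 0.0972 rz 0.164
```

{"op": "jog_arm", "data": {"motion": [[0.02,0.03,0,0,0,0,-1],[0.026,0.036,0,0,0,0,-1],[0.026,0.036,0,0,0,0,-1],[0.026,0.036,0,0,0,0,-1],[0.025,0.035,0,0,0,0,-1]]}}

```text
time_s: 11.25
ee_pos: [0.6321, 0.1983, 0.1461]
eef_rot: [-3.14, 0.0, 1.694]
force: [0.3, 0.3, -0.1]
grip_width: 0.0237
grip_force: 20.0
```

{"op": "jog_arm", "data": {"motion": [[0,0,0.03,0,0,0,-1],[0,0,0.03,0,0,0,-1],[0,0,0.02,0,0,0,-1],[0,0,0.01,0,0,0,-1],[0,0,0,0,0,0,-1]]}}

```text
time_s: 11.75
ee_pos: [0.6307, 0.1967, 0.0555]
eef_rot: [-3.139, 0.0, 1.694]
force: [-0.4, -0.5, -0.4]
grip_width: 0.0238
grip_force: 20.0
```

{"op": "jog_arm", "data": {"motion": [[0,0,0.006,0,0,0,-1],[0,0,0.004,0,0,0,-1],[0,0,0.001,0,0,0,-1],[0,0,0,0,0,0,-1],[0,0,0,0,0,0,-1]]}}

```text
time_s: 12.25
ee_pos: [0.6323, 0.197, 0.0477]
eef_rot: [3.139, -0.0, 1.694]
force: [0.3, -0.6, 5.7]
grip_width: 0.024
grip_force: 20.0
```

{"op": "jog_arm", "data": {"motion": [[0,0,0,0,0,0,-0.1],[0,0,0,0,0,0,-0.1],[0,0,0,0,0,0,-0.1],[0,0,-0.03,0,0,0,0],[0,0,-0.04,0,0,0,0]]}}

```text
time_s: 12.75
ee_pos: [0.6303, 0.1966, 0.1147]
eef_rot: [-3.137, 0.001, 1.694]
force: [0.4, -0.2, 0.4]
grip_width: 0.047
grip_force: 0.0
```

{"op": "jog_arm", "data": {"motion": [[-0.03,-0.03,-0.03,0,0,0,0],[-0.04,-0.03,0,0,0,0,0],[-0.04,-0.03,0,0,0,0,0],[-0.04,-0.03,0,0,0,0,0],[-0.04,-0.03,0,0,0,0,0]]}}

```text
time_s: 13.25
ee_pos: [0.5055, -0.0102, 0.1449]
eef_rot: [3.141, 0.0, 1.694]
force: [0.4, -1.3, -0.3]
grip_width: 0.0467
grip_force: 0.0
```

{"op": "jog_arm", "data": {"motion": [[-0.032,-0.023,0,0,0,0,0],[0,0,0,0,0,0,0],[0,0,0,0,0,0,0]]}}

```text
time_s: 13.55
ee_pos: [0.488, -0.0438, 0.1452]
eef_rot: [3.141, 0.0, 1.692]
force: [-0.1, -0.0, -0.0]
grip_width: 0.0471
grip_force: 0.0
```

```bash
python3 - <<'E'
from h import *
go((.4877,-.0447),.056,1.70)
E
```

```text
now [ 0.488  -0.0438  0.1452] 1.692 tx -0.0009 ty -0.0004 tz 0.0892 rz -0.008
```

{"op": "jog_arm", "data": {"motion": [[-0.001,0,0.03,0,0,-0.008,0],[0,0,0.03,0,0,0,0],[0,0,0.02,0,0,0,0],[0,0,0.009,0,0,0,0],[0,0,0,0,0,0,0]]}}

```text
time_s: 14.05
ee_pos: [0.488, -0.0436, 0.055]
eef_rot: [-3.14, -0.001, 1.703]
force: [0.6, -0.2, -0.0]
grip_width: 0.0469
grip_force: 0.0
```

{"op": "jog_arm", "data": {"motion": [[0,0,0,0,0,0,-1],[0,0,0,0,0,0,-1],[0,0,0,0,0,0,-1],[0,0,0,0,0,0,-1],[0,0,-0.001,0,0,0,-1]], "squeeze": 20}}

```text
time_s: 14.55
ee_pos: [0.488, -0.0444, 0.057]
eef_rot: [3.141, 0.0, 1.702]
force: [-0.2, 0.1, -2.8]
grip_width: 0.024
grip_force: 20.0
```

{"op": "jog_arm", "data": {"motion": [[0.01,0,0,0,0,0,-1],[0.015,0,0,0,0,0,-1],[0.015,0,0,0,0,0,-1],[0.015,0,0,0,0,0,-1],[0,0,0,0,0,0,-1]]}}

```text
time_s: 15.05
ee_pos: [0.4803, 0.0122, 0.0567]
eef_rot: [-3.141, -0.0, 1.704]
force: [0.8, 0.6, -1.5]
grip_width: 0.0238
grip_force: 20.0
```

```bash
python3 - <<'E'
from h import *
st(); print(loc(ctrl.get_obs()["ee_pos"])); go(W(0,.142),.056,1.70)
E
```

```text
15.05 [0.4803 0.0122 0.0567] [-3.141 -0.     1.704] [ 0.8  0.6 -1.5] 0.0238 19.986485838890076
[0.0001006  0.09320788]
now [0.4803 0.0122 0.0567] 1.704 tx 0.0488 ty 0.0001 tz 0.0007 rz 0.004
```

{"op": "jog_arm", "data": {"motion": [[0.015,0,0,0,0,0,-1],[0.015,0,0,0,0,0,-1],[0.012,0,0,0,0,0,-1],[0.007,0,0,0,0,0,-1],[0,0,0,0,0,0,-1]]}}

```text
time_s: 15.55
ee_pos: [0.4743, 0.0593, 0.0568]
eef_rot: [-3.142, -0.0, 1.703]
force: [-0.8, -0.3, -1.2]
grip_width: 0.0239
grip_force: 20.0
```

{"op": "jog_arm", "data": {"motion": [[0,0,-0.01,0,0,0,-1],[0,0,-0.02,0,0,0,-1],[0,0,-0.025,0,0,0,-1],[0,0,-0.025,0,0,0,-1],[0,0,0,0,0,0,-1]]}}

```text
time_s: 16.05
ee_pos: [0.476, 0.0583, 0.1403]
eef_rot: [3.136, 0.001, 1.701]
force: [0.0, -0.8, -1.4]
grip_width: 0.0239
grip_force: 20.0
```

```bash
cat >> h.py <<'E'
TR=np.array([.4338,.2594,.123])
def T(x,y):
    c,s=np.cos(TR[2]),np.sin(TR[2]); return TR[:2]+[c*x-s*y,s*x+c*y]
E
python3 - <<'E'
from h import *
st(); go(T(.01,.067),.052,1.70)
E
```

```text
16.05 [0.476  0.0583 0.1403] [3.136e+00 1.000e-03 1.701e+00] [ 0.  -0.8 -1.4] 0.0239 19.98613178730011
now [0.476  0.0583 0.1403] 1.701 tx 0.2718 ty -0.0052 tz 0.0883 rz 0.001
```

{"op": "jog_arm", "data": {"motion": [[0.03,-0.001,0,0,0,0,-1],[0.04,-0.001,0,0,0,0,-1],[0.04,-0.001,0,0,0,0,-1],[0.04,-0.001,0,0,0,0,-1],[0.04,-0.001,0,0,0,0,-1]]}}

```text
time_s: 16.55
ee_pos: [0.4441, 0.2475, 0.1362]
eef_rot: [-3.141, 0.0, 1.701]
force: [0.6, 0.4, -1.8]
grip_width: 0.0237
grip_force: 20.0
```

{"op": "jog_arm", "data": {"motion": [[0.04,0,0,0,0,0,-1],[0.03,0,0,0,0,0,-1],[0.012,0,0,0,0,0,-1],[0,0,0.02,0,0,0,-1],[0,0,0.03,0,0,0,-1]]}}

```text
time_s: 17.05
ee_pos: [0.4346, 0.3277, 0.0869]
eef_rot: [3.139, -0.001, 1.702]
force: [0.0, 0.2, -2.4]
grip_width: 0.0236
grip_force: 20.0
```

{"op": "jog_arm", "data": {"motion": [[0,0,0.02,0,0,0,-1],[0,0,0.01,0,0,0,-1],[0,0,0.004,0,0,0,-1],[0,0,0,0,0,0,-1],[0,0,0,0,0,0,-1]]}}

```text
time_s: 17.55
ee_pos: [0.4345, 0.3278, 0.0537]
eef_rot: [3.14, -0.001, 1.702]
force: [0.9, -0.2, -1.2]
grip_width: 0.0239
grip_force: 20.0
```

{"op": "jog_arm", "data": {"motion": [[0,0,0.002,0,0,0,-1],[0,0,0.001,0,0,0,-1],[0,0,0,0,0,0,-1]]}}

```text
time_s: 17.85
ee_pos: [0.4344, 0.3281, 0.0515]
eef_rot: [3.14, -0.001, 1.702]
force: [-4.4, -3.4, 12.4]
grip_width: 0.0235
grip_force: 20.0
```

{"op": "jog_arm", "data": {"motion": [[0,0,0,0,0,0,-0.3],[0,0,0,0,0,0,-0.2],[0,0,0,0,0,0,-0.1],[0,0,-0.03,0,0,0,0],[0,0,-0.03,0,0,0,0]]}}

```text
time_s: 18.35
ee_pos: [0.4336, 0.3275, 0.11]
eef_rot: [-3.14, 0.001, 1.702]
force: [0.4, 0.2, 0.3]
grip_width: 0.0473
grip_force: 0.0
```

```bash
python3 - <<'E'
from h import *
st(); go((.4958,-.1061),.056,1.70)
crop("side",170,110,330,230,4.8,"s2.png")
E
```

```text
18.35 [0.4336 0.3275 0.11  ] [-3.140e+00  1.000e-03  1.702e+00] [0.4 0.2 0.3] 0.0473 0.0
now [0.4336 0.3275 0.11  ] 1.702 tx -0.4380 ty 0.0050 tz 0.0540 rz 0.002
```

View pics/s2.png

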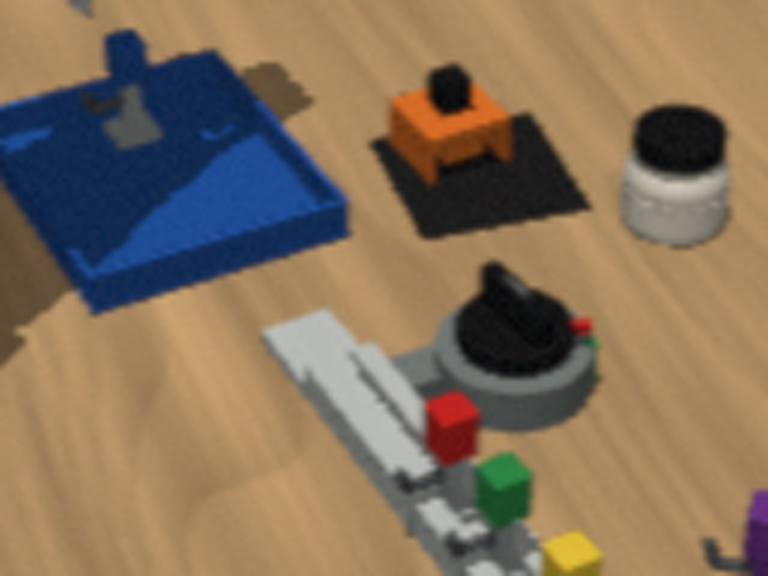

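Blue stands upright in the tray (125,60) and the cap is on the mat (450,110). Next is the red hook.

{"op": "jog_arm", "data": {"motion": [[-0.03,0,-0.02,0,0,0,0],[-0.04,0.001,0,0,0,0,0],[-0.045,0.001,0,0,0,0,0],[-0.045,0.001,0,0,0,0,0],[-0.045,0.001,0,0,0,0,0]]}}

```text
time_s: 18.9
ee_pos: [0.4647, 0.1234, 0.1299]
eef_rot: [3.141, -0.0, 1.702]
force: [1.1, -0.6, -0.3]
grip_width: 0.0468
grip_force: 0.0
```

{"op": "jog_arm", "data": {"motion": [[-0.045,0.001,0,0,0,0,0],[-0.045,0,0,0,0,0,0],[-0.045,0,0,0,0,0,0],[-0.045,0,0,0,0,0,0],[-0.04,0,0,0,0,0,0]]}}

```text
time_s: 19.4
ee_pos: [0.4944, -0.0951, 0.1299]
eef_rot: [3.141, 0.0, 1.701]
force: [-0.1, -0.0, 0.0]
grip_width: 0.0472
grip_force: 0.0
```

{"op": "jog_arm", "data": {"motion": [[-0.013,0,0,0,0,0,0],[0,0,0,0,0,0,0],[0,0,0,0,0,0,0]]}}

```text
time_s: 19.7
ee_pos: [0.496, -0.1049, 0.1296]
eef_rot: [-3.141, -0.0, 1.702]
force: [-0.1, 0.4, -0.1]
grip_width: 0.0469
grip_force: 0.0
```

```bash
python3 - <<'E'
from h import *
go((.4958,-.1061),.056,1.70)
E
```

```text
now [ 0.496  -0.1049  0.1296] 1.702 tx -0.0012 ty -0.0003 tz 0.0736 rz 0.002
```

{"op": "jog_arm", "data": {"motion": [[-0.001,0,0.03,0,0,0.002,0],[0,0,0.025,0,0,0,0],[0,0,0.015,0,0,0,0],[0,0,0.004,0,0,0,0],[0,0,0,0,0,0,0]]}}

```text
time_s: 20.2
ee_pos: [0.4962, -0.1057, 0.0558]
eef_rot: [-3.141, -0.0, 1.701]
force: [0.7, 0.7, 0.6]
grip_width: 0.0472
grip_force: 0.0
```

{"op": "jog_arm", "data": {"motion": [[0,0,0,0,0,0,-1],[0,0,0,0,0,0,-1],[0,0,0,0,0,0,-1],[0,0,0,0,0,0,-1],[0,0,-0.001,0,0,0,-1]]}}

```text
time_s: 20.7
ee_pos: [0.4962, -0.1069, 0.0569]
eef_rot: [-3.142, -0.0, 1.7]
force: [0.5, 0.3, -1.6]
grip_width: 0.0238
grip_force: 20.0
```

{"op": "jog_arm", "data": {"motion": [[0.01,0,0,0,0,0,-1],[0.02,0,0,0,0,0,-1],[0.02,0,0,0,0,0,-1],[0.02,0,0,0,0,0,-1],[0.01,0,0,0,0,0,-1]]}}

```text
time_s: 21.2
ee_pos: [0.4855, -0.0259, 0.0567]
eef_rot: [-3.141, -0.0, 1.701]
force: [0.3, -0.3, -1.9]
grip_width: 0.0242
grip_force: 20.0
```

```bash
python3 - <<'E'
from h import *
st(); print(loc(ctrl.get_obs()["ee_pos"])); go(W(0,.142),.056,1.70)
E
```

```text
21.2 [ 0.4855 -0.0259  0.0567] [-3.141 -0.     1.701] [ 0.3 -0.3 -1.9] 0.0242 19.9845752120018
[0.00031955 0.05475241]
now [ 0.4855 -0.0259  0.0567] 1.701 tx 0.0872 ty -0.0002 tz 0.0007 rz 0.001
```

{"op": "jog_arm", "data": {"motion": [[0.02,0,0,0,0,0,-1],[0.02,0,0,0,0,0,-1],[0.02,0,0,0,0,0,-1],[0.02,0,0,0,0,0,-1],[0.008,0,0,0,0,0,-1]]}}

```text
time_s: 21.7
ee_pos: [0.4743, 0.061, 0.0568]
eef_rot: [-3.141, -0.0, 1.701]
force: [-0.3, -0.3, -1.0]
grip_width: 0.0236
grip_force: 20.0
```

{"op": "jog_arm", "data": {"motion": [[0,0,0,0,0,0,-1],[0,0,-0.015,0,0,0,-1],[0,0,-0.03,0,0,0,-1],[0,0,-0.03,0,0,0,-1],[0,0,0,0,0,0,-1]]}}

```text
time_s: 22.2
ee_pos: [0.4765, 0.059, 0.1353]
eef_rot: [3.136, 0.001, 1.699]
force: [0.6, 0.2, -2.0]
grip_width: 0.0239
grip_force: 20.0
```

```bash
python3 - <<'E'
from h import *
st(); go(T(.01,.022),.052,1.70)
E
```

```text
22.2 [0.4765 0.059  0.1353] [3.136e+00 1.000e-03 1.699e+00] [ 0.6  0.2 -2. ] 0.0239 19.984659254550934
now [0.4765 0.059  0.1353] 1.699 tx 0.2262 ty -0.0066 tz 0.0833 rz -0.001
```

{"op": "jog_arm", "data": {"motion": [[0.03,-0.001,0,0,0,0,-1],[0.04,-0.001,0,0,0,0,-1],[0.04,-0.001,0,0,0,0,-1],[0.04,-0.001,0,0,0,0,-1],[0.04,0,0,0,0,0,-1]]}}

```text
time_s: 22.7
ee_pos: [0.4458, 0.2484, 0.131]
eef_rot: [-3.141, 0.0, 1.699]
force: [0.7, 0.7, -1.6]
grip_width: 0.0236
grip_force: 20.0
```

{"op": "jog_arm", "data": {"motion": [[0.026,0,0,0,0,0,-1],[0.01,0,0,0,0,0,-1],[0,0,0.02,0,0,0,-1],[0,0,0.03,0,0,0,-1],[0,0,0.02,0,0,0,-1]]}}

```text
time_s: 23.2
ee_pos: [0.4413, 0.2819, 0.0596]
eef_rot: [-3.14, 0.001, 1.699]
force: [0.2, 1.4, -1.6]
grip_width: 0.024
grip_force: 20.0
```

{"op": "jog_arm", "data": {"motion": [[0,0,0.01,0,0,0,-1],[0,0,0.002,0,0,0,-1],[0,0,0,0,0,0,-1],[0,0,0,0,0,0,-1]]}}

```text
time_s: 23.6
ee_pos: [0.4421, 0.2829, 0.05]
eef_rot: [3.141, -0.0, 1.699]
force: [1.0, -0.2, -1.6]
grip_width: 0.0237
grip_force: 20.0
```

{"op": "jog_arm", "data": {"motion": [[0,0,0.001,0,0,0,-1],[0,0,0,0,0,0,-1],[0,0,0,0,0,0,-1]]}}

```text
time_s: 23.9
ee_pos: [0.442, 0.2833, 0.0493]
eef_rot: [3.141, -0.0, 1.7]
force: [-0.7, -1.8, 4.6]
grip_width: 0.0237
grip_force: 20.0
```

Contact, so I'll release, then go to green.

{"op": "jog_arm", "data": {"motion": [[0,0,0,0,0,0,-0.3],[0,0,0,0,0,0,-0.2],[0,0,0,0,0,0,-0.1],[0,0,-0.03,0,0,0,0],[0,0,-0.04,0,0,0,0]]}}

```text
time_s: 24.4
ee_pos: [0.4406, 0.2829, 0.1181]
eef_rot: [-3.138, 0.001, 1.7]
force: [1.0, 0.6, 0.1]
grip_width: 0.0466
grip_force: 0.0
```

{"op": "jog_arm", "data": {"motion": [[-0.03,0,-0.01,0,0,0,0],[-0.045,0,0,0,0,0,0],[-0.045,0,0,0,0,0,0],[-0.045,0,0,0,0,0,0],[-0.045,0,0,0,0,0,0]]}}

```text
time_s: 24.9
ee_pos: [0.4685, 0.0735, 0.1289]
eef_rot: [3.141, -0.0, 1.7]
force: [0.7, 0.5, 0.1]
grip_width: 0.0468
grip_force: 0.0
```

{"op": "jog_arm", "data": {"motion": [[-0.045,0,0,0,0,0,0],[-0.045,0,0,0,0,0,0],[-0.045,0,0,0,0,0,0],[-0.045,0,0,0,0,0,0],[-0.045,0,0,0,0,0,0]]}}

```text
time_s: 25.4
ee_pos: [0.4975, -0.1499, 0.1288]
eef_rot: [3.141, -0.0, 1.7]
force: [0.4, 1.9, -0.4]
grip_width: 0.0471
grip_force: 0.0
```

{"op": "jog_arm", "data": {"motion": [[-0.013,0,0,0,0,0,0],[0,0,0,0,0,0,0],[0,0,0,0,0,0,0]]}}

```text
time_s: 25.7
ee_pos: [0.4991, -0.1599, 0.1286]
eef_rot: [-3.141, -0.0, 1.7]
force: [-0.6, 0.3, 0.1]
grip_width: 0.0469
grip_force: 0.0
```

```bash
python3 - <<'E'
from h import *
go((.5032,-.1617),.056,1.70)
im=ctrl.camera("top"); crop("top",75,135,235,285,4,"t3.png",im)
E
```

```text
now [ 0.4991 -0.1599  0.1286] 1.7 tx -0.0023 ty 0.0039 tz 0.0726 rz -0.000
```

View pics/t3.png

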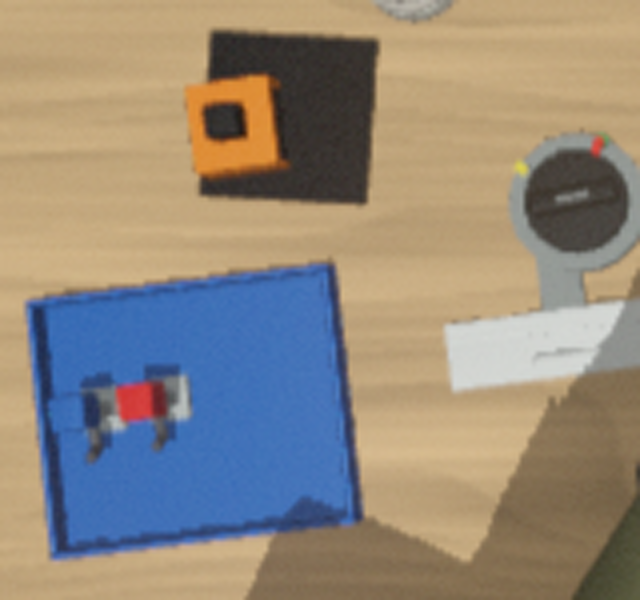

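Blue and red stand in the tray. Their heads at (68,412) and (137,400) lean left only from parallax. The cap at (225,122) looks shifted left on the mat, so I'll re-measure it before fetching it.

{"op": "jog_arm", "data": {"motion": [[-0.002,0.004,0.03,0,0,0,0],[0,0,0.025,0,0,0,0],[0,0,0.015,0,0,0,0],[0,0,0.003,0,0,0,0],[0,0,0,0,0,0,0]]}}

```text
time_s: 26.25
ee_pos: [0.5036, -0.1614, 0.056]
eef_rot: [-3.141, -0.0, 1.701]
force: [-0.9, -0.2, 1.5]
grip_width: 0.0468
grip_force: 0.0
```

{"op": "jog_arm", "data": {"motion": [[0,0,0,0,0,0,-1],[0,0,0,0,0,0,-1],[0,0,0,0,0,0,-1],[0,0,0,0,0,0,-1],[0,0,-0.001,0,0,0,-1]]}}

```text
time_s: 26.75
ee_pos: [0.5034, -0.1624, 0.0569]
eef_rot: [-3.142, -0.0, 1.7]
force: [-0.2, -0.1, -1.6]
grip_width: 0.0241
grip_force: 20.0
```

{"op": "jog_arm", "data": {"motion": [[0.01,0,0,0,0,0,-1],[0.02,0,0,0,0,0,-1],[0.02,0,0,0,0,0,-1],[0.02,0,0,0,0,0,-1],[0.02,0,0,0,0,0,-1]]}}

```text
time_s: 27.25
ee_pos: [0.4914, -0.0718, 0.0567]
eef_rot: [-3.141, -0.0, 1.7]
force: [-0.5, -0.1, -0.9]
grip_width: 0.0243
grip_force: 20.0
```

{"op": "jog_arm", "data": {"motion": [[0.02,0,0,0,0,0,-1],[0.02,0,0,0,0,0,-1],[0.02,0,0,0,0,0,-1],[0.02,0,0,0,0,0,-1],[0,0,0,0,0,0,-1]]}}

```text
time_s: 27.75
ee_pos: [0.4809, 0.0082, 0.0567]
eef_rot: [-3.141, -0.0, 1.702]
force: [-0.9, 0.8, -1.3]
grip_width: 0.024
grip_force: 20.0
```

```bash
python3 - <<'E'
from h import *
st(); print(loc(ctrl.get_obs()["ee_pos"])); go(W(0,.142),.056,1.70)
print(p2w("top",75+225.5/4-.5,135+122.5/4-.5,.066))
E
```

```text
27.75 [0.4809 0.0082 0.0567] [-3.141 -0.     1.702] [-0.9  0.8 -1.3] 0.024 19.986552000045776
[0.0002213  0.08912223]
now [0.4809 0.0082 0.0567] 1.702 tx 0.0529 ty -0.0001 tz 0.0007 rz 0.002
[0.62812917 0.23142869 0.066     ]
```

{"op": "jog_arm", "data": {"motion": [[0.02,0,0,0,0,0,-1],[0.02,0,0,0,0,0,-1],[0.013,0,0,0,0,0,-1],[0,0,0,0,0,0,-1],[0,0,0,0,0,0,-1]]}}

```text
time_s: 28.25
ee_pos: [0.4748, 0.0584, 0.0568]
eef_rot: [-3.142, 0.0, 1.7]
force: [-0.1, 0.6, -1.3]
grip_width: 0.024
grip_force: 20.0
```

{"op": "jog_arm", "data": {"motion": [[0,0,-0.015,0,0,0,-1],[0,0,-0.03,0,0,0,-1],[0,0,-0.03,0,0,0,-1],[0,0,0,0,0,0,-1],[0,0,0,0,0,0,-1]]}}

```text
time_s: 28.75
ee_pos: [0.4749, 0.0581, 0.1318]
eef_rot: [3.141, 0.0, 1.699]
force: [-1.0, -0.2, -1.8]
grip_width: 0.024
grip_force: 20.0
```

```bash
python3 - <<'E'
from h import *
st(); go(T(.01,-.022),.051,1.70)
E
```

```text
28.75 [0.4749 0.0581 0.1318] [3.141 0.    1.699] [-1.  -0.2 -1.8] 0.024 19.986326694488525
now [0.4749 0.0581 0.1318] 1.699 tx 0.1829 ty -0.0051 tz 0.0808 rz -0.001
```

{"op": "jog_arm", "data": {"motion": [[0.03,-0.001,0,0,0,0,-1],[0.04,-0.001,0,0,0,0,-1],[0.045,-0.001,0,0,0,0,-1],[0.04,-0.001,0,0,0,0,-1],[0.028,-0.001,0,0,0,0,-1]]}}

```text
time_s: 29.25
ee_pos: [0.4452, 0.2412, 0.1303]
eef_rot: [-3.139, 0.001, 1.701]
force: [-0.3, 0.2, -1.5]
grip_width: 0.0238
grip_force: 20.0
```

{"op": "jog_arm", "data": {"motion": [[0,0,0.02,0,0,0,-1],[0,0,0.03,0,0,0,-1],[0,0,0.02,0,0,0,-1],[0,0,0.008,0,0,0,-1],[0,0,0,0,0,0,-1]]}}

```text
time_s: 29.75
ee_pos: [0.4456, 0.239, 0.0524]
eef_rot: [-3.139, 0.001, 1.699]
force: [0.5, -0.5, -1.0]
grip_width: 0.0238
grip_force: 20.0
```

{"op": "jog_arm", "data": {"motion": [[0,0,0.002,0,0,0,-1],[0,0,0.001,0,0,0,-1],[0,0,0,0,0,0,-1],[0,0,0,0,0,0,-1]]}}

```text
time_s: 30.15
ee_pos: [0.4464, 0.2396, 0.051]
eef_rot: [3.141, -0.0, 1.7]
force: [0.2, -0.2, -0.5]
grip_width: 0.0242
grip_force: 20.0
```

{"op": "jog_arm", "data": {"motion": [[0,0,0.001,0,0,0,-1],[0,0,0,0,0,0,-1],[0,0,0,0,0,0,-1]]}}

```text
time_s: 30.45
ee_pos: [0.4465, 0.2397, 0.0506]
eef_rot: [3.141, -0.0, 1.7]
force: [-3.8, -2.3, 7.8]
grip_width: 0.024
grip_force: 20.0
```

{"op": "jog_arm", "data": {"motion": [[0,0,0,0,0,0,-1],[0,0,0,0,0,0,-1]]}}

```text
time_s: 30.65
ee_pos: [0.4464, 0.2397, 0.0506]
eef_rot: [3.141, -0.0, 1.7]
force: [-3.1, -0.9, 7.8]
grip_width: 0.0241
grip_force: 20.0
```

{"op": "jog_arm", "data": {"motion": [[0,0,0,0,0,0,-0.3],[0,0,0,0,0,0,-0.2],[0,0,0,0,0,0,-0.1],[0,0,-0.03,0,0,0,0],[0,0,-0.04,0,0,0,0]]}}

```text
time_s: 31.15
ee_pos: [0.4453, 0.2392, 0.1192]
eef_rot: [-3.138, 0.001, 1.7]
force: [-0.7, 0.9, 1.0]
grip_width: 0.0469
grip_force: 0.0
```

{"op": "jog_arm", "data": {"motion": [[-0.03,0.001,-0.01,0,0,0,0],[-0.045,0.001,0,0,0,0,0],[-0.045,0.001,0,0,0,0,0],[-0.045,0.001,0,0,0,0,0],[-0.045,0,0,0,0,0,0]]}}

```text
time_s: 31.65
ee_pos: [0.4773, 0.0301, 0.13]
eef_rot: [3.141, 0.0, 1.7]
force: [0.7, 0.3, -0.0]
grip_width: 0.0472
grip_force: 0.0
```

{"op": "jog_arm", "data": {"motion": [[-0.045,0,0,0,0,0,0],[-0.045,0,0,0,0,0,0],[-0.045,0,0,0,0,0,0],[-0.045,0,0,0,0,0,0],[-0.045,0,0,0,0,0,0]]}}

```text
time_s: 32.15
ee_pos: [0.5061, -0.1932, 0.1298]
eef_rot: [3.141, 0.0, 1.7]
force: [0.5, 0.1, 0.0]
grip_width: 0.0469
grip_force: 0.0
```

{"op": "jog_arm", "data": {"motion": [[-0.038,0,0,0,0,0,0],[0,0,0,0,0,0,0],[0,0,0,0,0,0,0]]}}

```text
time_s: 32.45
ee_pos: [0.5108, -0.2292, 0.1294]
eef_rot: [-3.141, -0.001, 1.698]
force: [-0.5, 0.1, 0.8]
grip_width: 0.0472
grip_force: 0.0
```

```bash
python3 - <<'E'
from h import *
go((.5115,-.229),.056,1.70)
im=ctrl.camera("top"); np.save("/tmp/t4.npy",im); crop("top",75,135,235,285,4,"t4.png",im)
E
```

```text
now [ 0.5108 -0.2292  0.1294] 1.698 tx 0.0001 ty 0.0007 tz 0.0734 rz -0.002
```

View pics/t4.png

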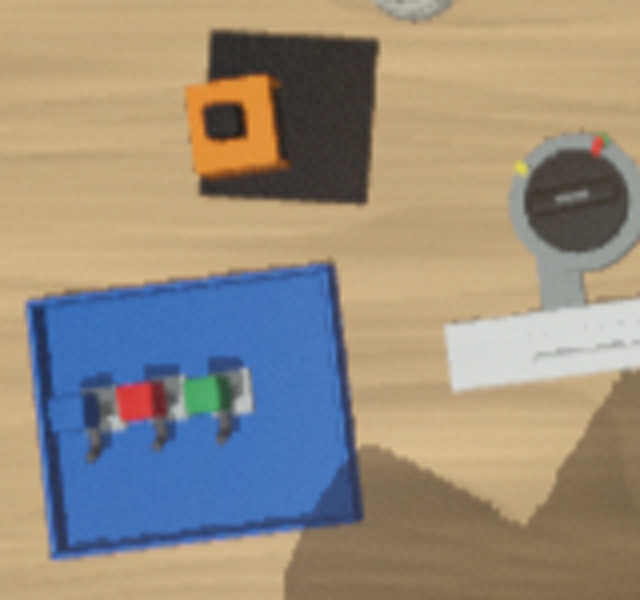

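Three hooks are standing in the tray and the cap is at (225,121). Next is yellow.

{"op": "jog_arm", "data": {"motion": [[0,0.001,0.03,0,0,-0.002,0],[0,0,0.025,0,0,0,0],[0,0,0.015,0,0,0,0],[0,0,0.004,0,0,0,0],[0,0,0,0,0,0,0]]}}

```text
time_s: 33.0
ee_pos: [0.5122, -0.2279, 0.0559]
eef_rot: [-3.141, -0.0, 1.703]
force: [-0.5, 0.4, -0.3]
grip_width: 0.047
grip_force: 0.0
```

{"op": "jog_arm", "data": {"motion": [[0,0,0,0,0,0,-1],[0,0,0,0,0,0,-1],[0,0,0,0,0,0,-1],[0,0,0,0,0,0,-1],[0,0,-0.001,0,0,0,-1]]}}

```text
time_s: 33.5
ee_pos: [0.5121, -0.2288, 0.057]
eef_rot: [3.142, -0.0, 1.702]
force: [-0.3, -0.3, -1.8]
grip_width: 0.0238
grip_force: 20.0
```

{"op": "jog_arm", "data": {"motion": [[0.01,0,0,0,0,0,-1],[0.02,0,0,0,0,0,-1],[0.025,0,0,0,0,0,-1],[0.025,0,0,0,0,0,-1],[0.025,0,0,0,0,0,-1]]}}

```text
time_s: 34.0
ee_pos: [0.4978, -0.1232, 0.0567]
eef_rot: [-3.141, -0.0, 1.702]
force: [0.1, 0.5, -1.0]
grip_width: 0.0238
grip_force: 20.0
```

{"op": "jog_arm", "data": {"motion": [[0.025,0,0,0,0,0,-1],[0.025,0,0,0,0,0,-1],[0.025,0,0,0,0,0,-1],[0.02,0,0,0,0,0,-1],[0,0,0,0,0,0,-1]]}}

```text
time_s: 34.5
ee_pos: [0.4853, -0.0284, 0.0568]
eef_rot: [-3.141, -0.0, 1.704]
force: [-0.0, 0.1, -0.9]
grip_width: 0.0238
grip_force: 20.0
```

```bash
python3 - <<'E'
from h import *
st(); print(loc(ctrl.get_obs()["ee_pos"])); go(W(0,.142),.056,1.70)
E
```

```text
34.5 [ 0.4853 -0.0284  0.0568] [-3.141 -0.     1.704] [-0.   0.1 -0.9] 0.0238 19.986182749271393
[-0.00017782  0.05225353]
now [ 0.4853 -0.0284  0.0568] 1.704 tx 0.0897 ty 0.0006 tz 0.0008 rz 0.004
```

{"op": "jog_arm", "data": {"motion": [[0.02,0,0,0,0,0.003,-1],[0.025,0,0,0,0,0,-1],[0.025,0,0,0,0,0,-1],[0.02,0,0,0,0,0,-1],[0,0,0,0,0,0,-1]]}}

```text
time_s: 35.0
ee_pos: [0.4741, 0.0599, 0.0568]
eef_rot: [-3.141, -0.0, 1.701]
force: [-0.0, -0.7, -0.9]
grip_width: 0.0237
grip_force: 20.0
```

{"op": "jog_arm", "data": {"motion": [[0,0,-0.015,0,0,0,-1],[0,0,-0.03,0,0,0,-1],[0,0,-0.03,0,0,0,-1],[0,0,0,0,0,0,-1],[0,0,0,0,0,0,-1]]}}

```text
time_s: 35.5
ee_pos: [0.4745, 0.0579, 0.1317]
eef_rot: [3.141, 0.0, 1.698]
force: [-1.0, -0.4, -1.3]
grip_width: 0.0238
grip_force: 20.0
```

```bash
python3 - <<'E'
from h import *
st(); go(T(.01,-.066),.051,1.70)
E
```

```text
35.5 [0.4745 0.0579 0.1317] [3.141 0.    1.698] [-1.  -0.4 -1.3] 0.0238 19.98598963022232
now [0.4745 0.0579 0.1317] 1.698 tx 0.1390 ty -0.0051 tz 0.0807 rz -0.002
```

{"op": "jog_arm", "data": {"motion": [[0.03,-0.001,0,0,0,-0.002,-1],[0.035,-0.001,0,0,0,0,-1],[0.035,-0.001,0,0,0,0,-1],[0.027,-0.001,0,0,0,0,-1],[0.012,-0.001,0,0,0,0,-1]]}}

```text
time_s: 36.0
ee_pos: [0.4507, 0.197, 0.1304]
eef_rot: [-3.139, 0.0, 1.702]
force: [0.4, -0.8, -0.7]
grip_width: 0.0238
grip_force: 20.0
```

{"op": "jog_arm", "data": {"motion": [[0,0,0.02,0,0,0,-1],[0,0,0.03,0,0,0,-1],[0,0,0.02,0,0,0,-1],[0,0,0.008,0,0,0,-1],[0,0,0,0,0,0,-1]]}}

```text
time_s: 36.5
ee_pos: [0.4511, 0.1951, 0.0528]
eef_rot: [-3.139, 0.001, 1.7]
force: [0.1, 0.9, 0.6]
grip_width: 0.0242
grip_force: 20.0
```

{"op": "jog_arm", "data": {"motion": [[0,0,0.002,0,0,0,-1],[0,0,0.001,0,0,0,-1],[0,0,0.001,0,0,0,-1],[0,0,0,0,0,0,-1],[0,0,0,0,0,0,-1]]}}

```text
time_s: 37.0
ee_pos: [0.4518, 0.1959, 0.0509]
eef_rot: [3.141, 0.0, 1.701]
force: [-3.8, -2.2, 9.6]
grip_width: 0.024
grip_force: 20.0
```

{"op": "jog_arm", "data": {"motion": [[0,0,0,0,0,0,-0.3],[0,0,0,0,0,0,-0.2],[0,0,0,0,0,0,-0.1],[0,0,-0.03,0,0,0,0],[0,0,-0.04,0,0,0,0]]}}

```text
time_s: 37.5
ee_pos: [0.4505, 0.1955, 0.1193]
eef_rot: [-3.138, 0.001, 1.701]
force: [0.4, 0.8, -0.6]
grip_width: 0.0468
grip_force: 0.0
```

{"op": "jog_arm", "data": {"motion": [[-0.03,0,-0.02,0,0,0,0],[-0.045,0,0,0,0,0,0],[-0.045,0,0,0,0,0,0],[-0.045,0,0,0,0,0,0],[-0.045,0,0,0,0,0,0]]}}

```text
time_s: 38.0
ee_pos: [0.4787, -0.0141, 0.14]
eef_rot: [3.141, 0.0, 1.701]
force: [0.3, 1.6, 0.1]
grip_width: 0.047
grip_force: 0.0
```

{"op": "jog_arm", "data": {"motion": [[-0.045,0,0,0,0,0,0],[-0.04,0,0,0,0,0,0],[0,0,0,0,0,0,0]]}}

```text
time_s: 38.3
ee_pos: [0.4899, -0.1003, 0.1397]
eef_rot: [3.141, 0.001, 1.697]
force: [0.0, 0.6, -0.6]
grip_width: 0.0471
grip_force: 0.0
```

```bash
python3 - <<'E'
from h import *
im=ctrl.camera("top"); np.save("/tmp/t5.npy",im)
sd=ctrl.camera("side")
a=cv2.resize(im[150:275,80:180,::-1],None,fx=4.4,fy=4.4,interpolation=cv2.INTER_CUBIC)
b=cv2.resize(sd[95:220,170:250,::-1],None,fx=4.4,fy=4.4,interpolation=cv2.INTER_CUBIC)
cv2.imwrite("pics/c5.png",np.hstack([a,b]))
h=cv2.cvtColor(im,cv2.COLOR_RGB2HSV); m=cv2.inRange(h,(8,170,140),(18,255,255))[150:190,110:160]
n,l,s,c=cv2.connectedComponentsWithStats(m); i=1+np.argmax(s[1:,4])
cn,_=cv2.findContours((l==i).astype(np.uint8),cv2.RETR_EXTERNAL,cv2.CHAIN_APPROX_NONE)
r=cv2.minAreaRect(max(cn,key=len)); box=cv2.boxPoints(r)+[110,150]; w=np.array([p2w("top",*q,.04)[:2] for q in box])
print(box.round(1).tolist(),w.round(4).tolist(),w.mean(0)); e=w[1]-w[0]; print(np.arctan2(e[1],e[0]))
st()
E
```

```text
[[121.0, 155.8], [141.4, 153.2], [144.3, 176.2], [123.8, 178.8]] [[0.6575, 0.2667], [0.6646, 0.2105], [0.6009, 0.2015], [0.5938, 0.2575]] [0.62919067 0.23405929]
-1.4438608630915755
38.4 [ 0.4896 -0.097   0.1396] [-3.141 -0.     1.699] [-0.5  1.1 -0.2] 0.0469 0.0
```

View pics/c5.png

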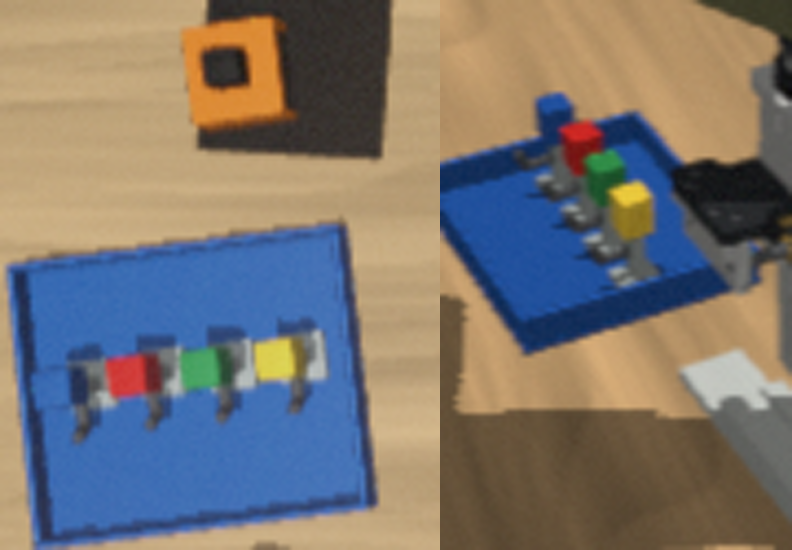

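All four hooks stand upright in the tray: left half blue (50,388), red (125,376), green (202,368), yellow (277,358). The side view agrees. The cap is square to the rail with its knob at (225,69), which gives (0.628, 0.231).

{"op": "jog_arm", "data": {"motion": [[0.03,0.018,0,0,0,0,0],[0.038,0.022,0,0,0,0,0],[0.038,0.022,0,0,0,0,0],[0.038,0.022,0,0,0,0,0],[0.038,0.022,0,0,0,0,0]]}}

```text
time_s: 38.9
ee_pos: [0.5711, 0.101, 0.14]
eef_rot: [3.141, -0.0, 1.703]
force: [1.2, -0.9, -0.8]
grip_width: 0.0476
grip_force: 0.0
```

{"op": "jog_arm", "data": {"motion": [[0.038,0.022,0,0,0,0,0],[0.038,0.022,0,0,0,0,0],[0.036,0.021,0,0,0,0,0],[0.013,0.008,0,0,0,0,0],[0,0,0,0,0,0,0]]}}

```text
time_s: 39.4
ee_pos: [0.6266, 0.2344, 0.1392]
eef_rot: [-3.141, -0.0, 1.705]
force: [-0.9, 0.3, 0.8]
grip_width: 0.0471
grip_force: 0.0
```

```bash
python3 - <<'E'
from h import *
go((.628,.2314),.047,1.70)
E
```

```text
now [0.6266 0.2344 0.1392] 1.705 tx -0.0031 ty 0.0010 tz 0.0922 rz 0.005
```

{"op": "jog_arm", "data": {"motion": [[-0.003,0.001,0.03,0,0,0.003,0],[0,0,0.03,0,0,0,0],[0,0,0.02,0,0,0,0],[0,0,0.012,0,0,0,0],[0,0,0,0,0,0,0]]}}

```text
time_s: 39.9
ee_pos: [0.6278, 0.2278, 0.0466]
eef_rot: [-3.139, 0.0, 1.698]
force: [0.2, 0.1, 0.7]
grip_width: 0.0469
grip_force: 0.0
```

{"op": "jog_arm", "data": {"motion": [[0,0,0,0,0,0,-1],[0,0,0,0,0,0,-1],[0,0,0,0,0,0,-1],[0,0,0,0,0,0,-1],[0,0,0,0,0,0,-1]]}}

```text
time_s: 40.4
ee_pos: [0.6294, 0.2283, 0.0489]
eef_rot: [3.14, -0.0, 1.698]
force: [1.6, -0.0, 6.1]
grip_width: 0.0238
grip_force: 20.0
```

{"op": "jog_arm", "data": {"motion": [[0,0,-0.015,0,0,0,-1],[0,0,-0.03,0,0,0,-1],[0,0,-0.03,0,0,0,-1],[0,0,0,0,0,0,-1],[0,0,0,0,0,0,-1]]}}

```text
time_s: 40.9
ee_pos: [0.6288, 0.2282, 0.1236]
eef_rot: [3.141, -0.0, 1.698]
force: [-0.3, 0.3, -1.9]
grip_width: 0.0238
grip_force: 20.0
```

```bash
python3 - <<'E'
from h import *
go(W(0,.142),.048,1.70)
E
```

```text
now [0.6288 0.2282 0.1236] 1.698 tx -0.1466 ty -0.1749 tz 0.0756 rz -0.002
```

{"op": "jog_arm", "data": {"motion": [[-0.02,-0.025,0,0,0,-0.002,-1],[-0.03,-0.035,0,0,0,0,-1],[-0.03,-0.035,0,0,0,0,-1],[-0.03,-0.035,0,0,0,0,-1],[-0.025,-0.03,0,0,0,0,-1]]}}

```text
time_s: 41.4
ee_pos: [0.4851, 0.0724, 0.1217]
eef_rot: [-3.139, -0.0, 1.7]
force: [0.2, 0.6, 0.4]
grip_width: 0.0235
grip_force: 20.0
```

{"op": "jog_arm", "data": {"motion": [[-0.015,-0.015,0,0,0,0,-1],[0,0,0,0,0,0,-1],[0,0,0,0,0,0,-1],[0,0,0,0,0,0,-1]]}}

```text
time_s: 41.8
ee_pos: [0.4748, 0.0575, 0.1224]
eef_rot: [-3.141, -0.0, 1.7]
force: [0.3, 0.4, -0.1]
grip_width: 0.0237
grip_force: 20.0
```

```bash
python3 - <<'E'
from h import *
go(W(0,.139),.049,1.70); st(); print(loc(ctrl.get_obs()["ee_pos"]))
E
```

```text
now [0.4748 0.0575 0.1224] 1.7 tx 0.0002 ty -0.0004 tz 0.0734 rz 0.000
41.8 [0.4748 0.0575 0.1224] [-3.141 -0.     1.7  ] [ 0.3  0.4 -0.1] 0.0237 19.99924600124359
[0.00044604 0.13878848]
```

{"op": "jog_arm", "data": {"motion": [[0,0,0.025,0,0,0,-1],[0,0,0.025,0,0,0,-1],[0,0,0.01,0,0,0,-1],[0,0,0.005,0,0,0,-1],[0,0,0,0,0,0,-1]]}}

```text
time_s: 42.3
ee_pos: [0.4747, 0.0572, 0.0578]
eef_rot: [-3.141, -0.0, 1.7]
force: [0.4, 0.0, -1.0]
grip_width: 0.024
grip_force: 20.0
```

{"op": "jog_arm", "data": {"motion": [[0,0,0.004,0,0,0,-1],[0,0,0.003,0,0,0,-1],[0,0,0.001,0,0,0,-1],[0,0,0,0,0,0,-1],[0,0,0,0,0,0,-1]]}}

```text
time_s: 42.8
ee_pos: [0.4746, 0.0569, 0.05]
eef_rot: [3.141, 0.0, 1.7]
force: [-0.5, 0.7, -1.6]
grip_width: 0.024
grip_force: 20.0
```

{"op": "jog_arm", "data": {"motion": [[0,0,0.001,0,0,0,-1],[0,0,0.001,0,0,0,-1],[0,0,0,0,0,0,-1],[0,0,0,0,0,0,-1]]}}

```text
time_s: 43.2
ee_pos: [0.4747, 0.0569, 0.0488]
eef_rot: [3.141, 0.0, 1.7]
force: [-4.7, -1.2, 14.0]
grip_width: 0.0239
grip_force: 20.0
```

Seated at the expected height, with 14 N of contact. I'll release and retreat.

{"op": "jog_arm", "data": {"motion": [[0,0,0,0,0,0,-0.3],[0,0,0,0,0,0,-0.2],[0,0,0,0,0,0,-0.1],[0,0,-0.03,0,0,0,0],[0,0,-0.04,0,0,0,0]]}}

```text
time_s: 43.7
ee_pos: [0.4734, 0.0569, 0.1172]
eef_rot: [-3.138, -0.0, 1.7]
force: [0.5, 0.1, 0.3]
grip_width: 0.0469
grip_force: 0.0
```

{"op": "jog_arm", "data": {"motion": [[-0.03,0,-0.03,0,0,0,0],[-0.045,0,-0.03,0,0,0,0],[-0.045,0,0,0,0,0,0],[-0.045,0,0,0,0,0,0],[-0.045,0,0,0,0,0,0]]}}

```text
time_s: 44.2
ee_pos: [0.501, -0.1498, 0.1757]
eef_rot: [3.141, 0.0, 1.7]
force: [0.5, 0.4, -0.5]
grip_width: 0.0469
grip_force: 0.0
```

{"op": "jog_arm", "data": {"motion": [[-0.045,0,0,0,0,0,0],[-0.045,0,0,0,0,0,0],[-0.02,0,0,0,0,0,0],[0,0,0,0,0,0,0],[0,0,0,0,0,0,0]]}}

```text
time_s: 44.7
ee_pos: [0.515, -0.2567, 0.1752]
eef_rot: [-3.141, -0.001, 1.699]
force: [-0.6, -0.3, 0.2]
grip_width: 0.047
grip_force: 0.0
```

```bash
python3 - <<'E'
from h import *
im=ctrl.camera("top"); sd=ctrl.camera("side")
a=cv2.resize(im[155:245,170:270,::-1],None,fx=4,fy=4,interpolation=cv2.INTER_CUBIC)
b=cv2.resize(sd[120:210,185:285,::-1],None,fx=4,fy=4,interpolation=cv2.INTER_CUBIC)
cv2.imwrite("pics/c6.png",np.hstack([a,b])); st()
for q in((0,.142),(0,.132)): print(w2p("top",[*W(*q),.066]))
E
```

```text
44.8 [ 0.5153 -0.256   0.1756] [-3.142 -0.     1.701] [0.2 0.3 0.3] 0.0469 0.0
[193.77718396 222.59476579]
[197.49466629 222.11633169]
```

View pics/c6.png

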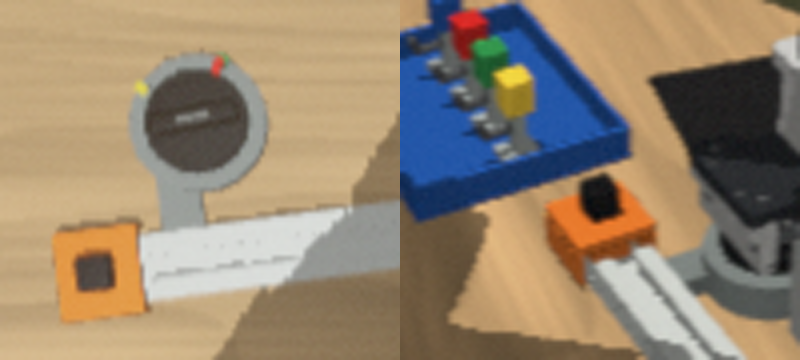

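The cap is square on the rail end: its knob at (95,271) maps to rail y 0.142. The pointer is still at the green mark (218,65), and all four hooks are upright in the tray.

```bash
python3 -c "
from station import ctrl
print(ctrl.hand_in())"
```

```text
the job is handed in; nothing more can be done
None
```

I handed the job in at about 45 s: the wheel is left at its green mark, all four hooks stand upright in the tray and the cap is refitted squarely over the open end; hand-in returned no verdict, and the final crops did not show the bottle, dumbbell or tub.

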